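Index the dividing stage to its next hole

TASK

The brass wheel on the dividing stage is ready for its next tooth space. Pull up the spring plunger by its black knob, swing the stage round to the neighbouring hole that is marked by the red stud (not the white one), and let the plunger drop home there so that the stage is locked. Leave the loupe, the black pot and the yellow oiler where they stand.

Things in the scene. Friction and masses are not known exactly. Their poses are not given: they have to be found in the camera images.
- index_base: Fixed base of the dividing stage: steel plate 168 x 168 mm on a green plinth, top 26 mm above the bench. Origin: centre of its underside, on the stage's vertical turning axis. Eight 14 mm holes, 45 degrees apart on a circle of 72 mm radius round the origin; one lies on the base's own +x axis, where the plunger is locked at the start.
- stage (a joint): Turn of the stage in rad about the vertical axis, anticlockwise from above positive; 0 = start hole, stops at +-1.0. Steel disc of 100 mm with a part-cut brass wheel and a nut (top 55 mm above the bench); a short arm carries the plunger 72 mm from the axis. Turns easily, stays where it is left.
- knob (a point): Centre of the plunger's black round knob, upright, 25 mm diameter, 26 mm high, 82 mm above the bench when locked, 72 mm from the stage's axis, right above the pin. Under it a 10 mm stem comes out of a 25 mm wide steel housing whose top is 54 mm above the bench. The knob turns with the stage and slides only up and down on it.
- plunger (a joint): Lift of the plunger in m: 0 = fully down, locked in a hole; 0.016 = fully up. A spring pushes it down with 5 N at 0, 8 N at the top. The 12 mm domed pin goes 8 mm deep, so the stage can turn once lifted more than 0.008 (0.012 is ample). Let go between holes it stands on the plate at 0.008; within about 3 mm of a hole's centre it slides in.
- red_stud: Red enamel stud, 17 mm diameter, 5 mm high, fixed on the plate 92 mm from the turning axis, radially outward of the hole to be used next (20 mm from that hole's centre), which is 45 degrees to one side or the other of the start. A white stud of the same shape marks the hole on the other side. Origin: centre of its underside.
- loupe: Bystander: black watchmaker's eyeglass, 45 mm diameter, 35 mm high, standing on the bench right of the stage. Origin: centre of its underside.
- black_pot: Bystander: black round pot, 41 mm diameter, 44 mm high, right of the stage. Origin: centre of its underside.
- yellow_oiler: Bystander: yellow bottle with red spout, 40 mm diameter, 114 mm high, right of the stage. Origin: centre of its underside.

How it is judged:
On the way:
1. the plunger is pulled up clear of its first hole (value of joint plunger above 0.008 m and horizontal distance between knob and red_stud above 0.05 m), for 0.1 s.
At the end, for the whole second after the job is handed in: The plunger is fully down (within 3 mm) and at rest in the hole beside the red stud (knob within 30 mm of the stud, seen from above), and let go (value of joint plunger below 0.003 m and horizontal distance between knob and red_stud below 0.03 m and velocity of joint plunger below 0.01 m/s); the robot touches nothing.
It fails at once if a bystander (loupe, black pot or yellow oiler) is moved by more than 20 mm (distance of any of loupe, black_pot, yellow_oiler from where it was at the start of the episode above 0.02 m).
It also fails if it takes over 38 s, if anything falls off the work surface, if the arm or the gripper's body presses on something with over 40 N, if the wrist force passes 120 N, or if a joint passes its speed limit or range.

ROBOT

A 6-joint arm with a two-finger parallel gripper is mounted at the origin on a cart in front of the work surface, level with it; the furniture and walls round the work are solid. World frame = base frame: x ahead of the robot, y to its left, z up, the work surface at z = 0. Lengths are in m, angles in rad, forces in N, time in s.
With the tool pointing down it reaches from about 0.4 to 0.825 m from the base axis. Payload 7 kg.
Tool frame: the origin (TCP) lies at the very end of the fingers, on their centre line; the grasp point (between the pads) lies 19 mm behind it (arm.grip_point_offset is the distance from the TCP to the grasp point, in m); z points along the fingers, y is the line along which they close (so a half turn about z gives the same grasp; the last joint's range is limited). The gripper opens to 88 mm and grips with 3 to 60 N. Pads are 19 mm wide; open, the fingers measure 130 mm over their backs; the gripper's body (78 mm by 193 mm) begins 47 mm behind the grasp point.
Start: joints at [-0.939, 0.359, 0.012, 0, -1.224, -0.288], TCP at [0.227, -0.635, 0.227] pointing down, gripper open.
Joint ranges: [-3.07, 3.07], [-1.43, 2.12], [-1.02, 1.25], [-3.03, 1.67], [-3.05, -0], [-3.03, 3.03]. Speed limits (rad/s): [2.39, 2.39, 3.01, 3.14, 3.14, 3.14].

INTERFACE

Orientations are given as [roll, pitch, yaw] about the fixed x, y, z axes, in that order (R = Rz(yaw) Ry(pitch) Rx(roll)).
In Python, from station import arm, cams gives the robot as it stands.
- The arm moves only by the shell command python3 -m handwheel 'ROWS' [FORCE]. ROWS is JSON, a list that holds one entry, the list of rows, each a list of 7 numbers: the shift along the tool's x, y, z normalised to -1 to 1, where 1 is 0.08 m, then the turn, a rotation vector about the tool's x, y, z normalised to -1 to 1, where 1 is 0.5 rad, then the closure in counts, from 0 (fully open) to 255 (shut). In form: [[[x, y, z, wx, wy, wz, hand], ...]]. A call has 1 to 5 rows; each row is the pose to reach, as a shift and turn from the pose commanded when the call began, along the tool's axes at that moment; what a row does not reach only later rows make up. A row lasts 1/8 s, in which the tool goes at most 62.5 mm and 10.7 degrees, less where a joint would pass 70% of its speed; a pose out of reach is approached as far as the arm can. A call with a number of a shift or a turn outside -1 to 1 is refused whole. A call with a gripper value outside its range is refused whole. The fingers move at their own pace and stop on an object; FORCE is the grip in N (left out, the last holds). Time passes only in rows, so rows that repeat a pose let the fingers close. It gives the time, the measured TCP pose, the force, the opening and the grip force at its end, in the units of the state.
- arm.get_state(): the state, without advancing time (a new reading comes with each control period).
- cams.grab_frame(name): name is "scene" or "top" or "wrist"; returns the picture (480x640x3 uint8, blue, green, red); there is no depth.
- cams.camera_info(name): a dict with "camera_matrix" (3x3 intrinsics, pixels), "R" (3x3) and "t" (3): a world point X has camera coordinates R X + t; the wrist camera has in their place "hand_eye" (4x4, takes a point from camera to tool coordinates, whose origin is the TCP and whose axes are the flange's). Camera axes: x right, y down, z forward; pixel columns grow to the right and rows downward; lengths in m; the calibration is good to about 2 mm. The wrist camera is an equidistant fisheye: a pixel r from the principal point sees the ray r / f radians off the axis. A picture is of the moment at which its call begins: read the wrist's pose just before it. camera_info takes no time and is no camera call.
- arm.job_done(): hands the job in; it is judged then, once.
The state is a dict: "t": time; "q": joint angles; "qd": joint speeds; "joint_efforts": joint torques, N m; "eef_pos": TCP position; "ee_rot": TCP orientation; "force": force on the tool from outside, world axes, zero at the start; "moment": the same for the moment, N m; "width": finger opening in m; "gripper_force": force on a finger pad.
Only numpy, scipy, OpenCV 4.12 (cv2) and the standard library are available. Lean on these libraries where they do the work, as an engineer would, in place of code of your own. Each camera call takes 0.05 s, during which the arm holds its last target. There are 200 camera calls.

## Working session

There is one attempt and no reset: what is moved stays moved. The work goes in short steps, Python scripts to look and compute and a shell command to move; the robot and the scene stay as the last step left them, time stands still between calls to the robot, and variables do not carry over. Pictures are saved under pics/ and viewed, at most 10 in all, crops included, and the job is handed in when it is done.

```bash
mkdir -p pics; ls; python3 - <<'E'
from station import arm,cams
import cv2,numpy as np
for n in("scene","top"):
    cv2.imwrite(f"pics/{n}0.png",cams.grab_frame(n)); i=cams.camera_info(n); print(n,np.round(i["camera_matrix"],1).tolist(),np.round(-np.array(i["R"]).T@i["t"],3))
s=arm.get_state();print({k:np.round(v,3).tolist() for k,v in s.items()},arm.grip_point_offset)
E
```

```text
pics
scene [[605.9, 0.0, 325.5], [0.0, 605.9, 235.9], [0.0, 0.0, 1.0]] [-0.1    0.625  0.698]
top [[581.2, 0.0, 320.8], [0.0, 581.2, 235.8], [0.0, 0.0, 1.0]] [ 0.368 -0.247  1.039]
{'t': 0.1, 'q': [-0.939, 0.359, 0.011, -0.0, -1.224, -0.288], 'qd': [0.0, -0.001, 0.002, 0.003, -0.001, 0.001], 'joint_efforts': [-0.003, -58.416, 29.375, 7.015, 0.01, -0.0], 'eef_pos': [0.227, -0.635, 0.226], 'ee_rot': [3.14, -0.0, -2.798], 'force': [0.037, -0.044, 0.188], 'moment': [-0.053, -0.002, -0.058], 'gripper_force': 0.0, 'width': 0.088} 0.0188
```

View pics/scene0.png

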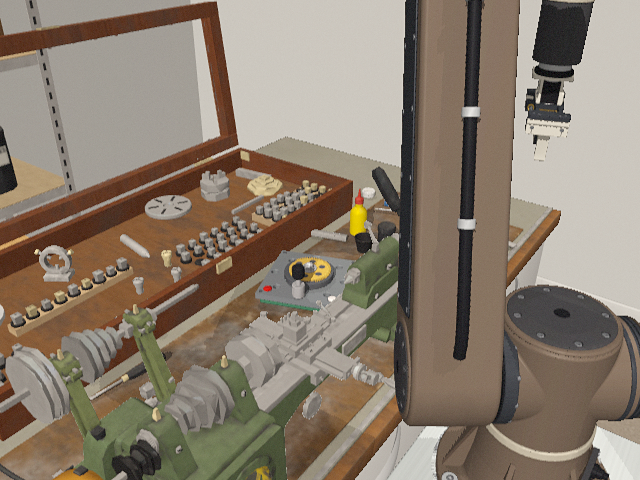

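View pics/top0.png

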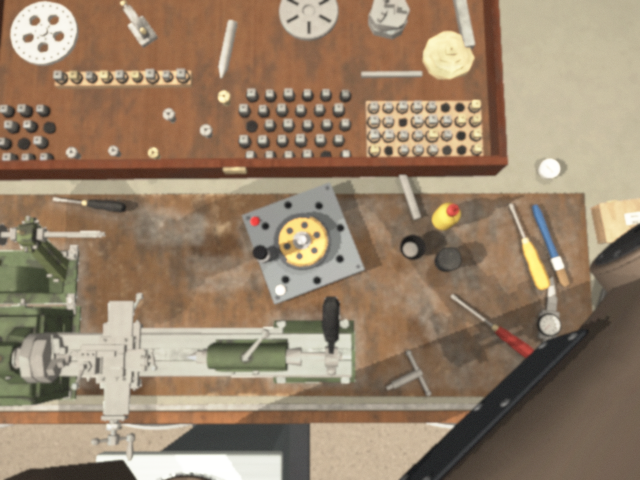

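The top view shows the stage near (303,241), the knob at (262,253), the red stud at (255,221) and the white stud at (280,290). The bystanders are around (410-450, 215-260). The lathe lies between the robot and the stage.

```bash
cat > h.py <<'E'
import cv2,numpy as np
from station import arm,cams
from scipy.spatial.transform import Rotation as Ro
def ray(n,uv,z):
    i=cams.camera_info(n);R=np.array(i["R"]);K=np.array(i["camera_matrix"]);c=-R.T@np.array(i["t"])
    d=R.T@np.linalg.inv(K)@np.array([*uv,1.]);return c+d*(z-c[2])/d[2]
def blob(im,lo,hi,box):
    x0,y0,x1,y1=box;m=cv2.inRange(cv2.cvtColor(im,cv2.COLOR_BGR2HSV)[y0:y1,x0:x1],np.array(lo),np.array(hi))
    n,l,s,c=cv2.connectedComponentsWithStats(m);k=1+np.argmax(s[1:,4]);return c[k]+[x0,y0],s[k]
E
python3 - <<'E'
from h import *
im=cv2.imread("pics/top0.png");sc=cv2.imread("pics/scene0.png")
r,s=blob(im,(0,150,90),(8,255,255),(240,205,275,235));print("red",r,s[4],ray("top",r,.031))
k,s=blob(im,(0,0,0),(180,255,55),(245,240,275,265));print("knob",k,s,ray("top",k,.09))
w,s=blob(im,(0,0,190),(180,60,255),(268,280,292,300));print("white",w,s[4],ray("top",w,.031))
g,s=blob(im,(18,120,120),(32,255,255),(270,205,335,275));print("brass",g,s,ray("top",g,.045))
r,s=blob(sc,(0,150,90),(8,255,255),(255,280,280,298));print("red sc",r,s[4],ray("scene",r,.031))
k,s=blob(sc,(0,0,0),(180,255,60),(288,260,308,284));print("knob sc",k,s,ray("scene",k,.082))
print("tail handle",ray("top",(331,300),.15),ray("top",(331,345),.15),"tailstock",ray("top",(315,320),.1))
cv2.imwrite("pics/c.png",np.hstack([cv2.resize(im[190:390,220:380],(400,500)),cv2.resize(sc[210:360,250:410],(400,500))]))
E
```

```text
red [254.6 220.6] 50 [ 0.54977363 -0.11324076  0.031     ]
knob [260.05042017 252.1092437 ] [  9   7  13  12 119] [ 0.48626182 -0.13069775  0.09      ]
white [279.58823529 289.57983193] 119 [ 0.42794738 -0.15803412  0.031     ]
brass [308.65732087 228.55140187] [ 11  13  46  30 321] [ 0.5323828  -0.20925688  0.045     ]
red sc [267.18421053 288.10526316] 38 [ 0.5441002  -0.10769272  0.031     ]
knob sc [298.05       271.55555556] [  4   4  16  16 180] [ 0.48368964 -0.12759853  0.082     ]
tail handle [ 0.40446297 -0.24701393  0.15      ] [ 0.33711261 -0.24644625  0.15      ] tailstock [ 0.37486992 -0.22112899  0.1       ]
```

View pics/c.png

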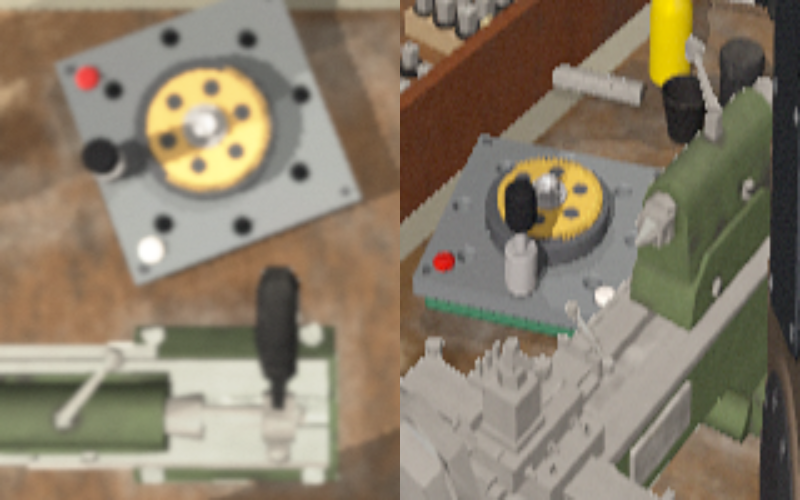

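```bash
python3 - <<'E'
from h import *
def tri(a,b):
    P=[]
    for n in("top","scene"):
        i=cams.camera_info(n);P.append(np.array(i["camera_matrix"])@np.c_[i["R"],i["t"]])
    X=cv2.triangulatePoints(P[0],P[1],np.array(a,float),np.array(b,float))[:,0];return X[:3]/X[3]
for nm,a,b in (("knob",(260.2,252.2),(298,271)),("red",(254.6,220.6),(267.2,288.1)),("handle",(331,301),(377,172)),("spout",(454,209),(360,193))):
    print(nm,tri(a,b).round(3))
c=np.array([.5113,-.1966]);print("nut",ray("top",(302,239.6),.055))
E
```

```text
knob [ 0.487 -0.13   0.081]
red [ 0.55  -0.113  0.026]
handle [ 0.397 -0.248  0.265]
spout [ 0.553 -0.45   0.102]
nut [ 0.51164478 -0.19818081  0.055     ]
```

```bash
for i in 1 2 3; do python3 -m handwheel '[[[-0.5,0,-0.25,0,0,0,0],[-1,0,-0.25,0,0,0,0],[-1,0,-0.25,0,0,0,0]]]'; done
```

```text
t: 0.48
eef_pos: [0.305, -0.6075, 0.246]
ee_rot: [3.141, 0.0, -2.795]
force: [0.1, -0.5, 0.2]
width: 0.0878
gripper_force: 0.0
t: 0.85
eef_pos: [0.3797, -0.5806, 0.2658]
ee_rot: [3.141, -0.0, -2.796]
force: [-0.6, -0.5, -0.5]
width: 0.0874
gripper_force: 0.0
t: 1.23
eef_pos: [0.4545, -0.5539, 0.2854]
ee_rot: [3.14, -0.0, -2.796]
force: [-0.6, 0.8, -0.8]
width: 0.088
gripper_force: 0.0
```

The triangulated knob (z 0.081) and red stud match the given sizes. The lathe handle tip is tall (z 0.265), so I pass it on the far side.

```bash
for i in 1 2; do python3 -m handwheel '[[[-0.5,0.5,0,0,0,0,0],[-1,1,0,0,0,0,0],[-1,1,0,0,0,0,0]]]'|sed -n 2p; done
for i in 1 2; do python3 -m handwheel '[[[-0.05,0.5,0,0,0,0,0],[-0.08,1,0,0,0,0,0],[-0.08,1,0,0,0,0,0]]]'|grep -E "pos|force:"; done
python3 -m handwheel '[[[0,0.4,0,0,0,0,0],[0,0.85,0,0,0,0,0],[0,0.85,0,0,0,0,0],[0,0.85,0,0,0,0,0]]]'
python3 -m handwheel '[[[0,0,0.5,0,0,0,60],[0,0,1,0,0,0,60],[0,0,1,0,0,0,60]]]'
python3 - <<'E'
from h import *
s=arm.get_state();print(s["eef_pos"],s["ee_rot"]);cv2.imwrite("pics/w1.png",cams.grab_frame("wrist"));i=cams.camera_info("wrist");print(np.round(i["camera_matrix"],1).tolist(),np.round(i["hand_eye"],3).tolist())
E
```

```text
eef_pos: [0.5019, -0.4502, 0.2867]
eef_pos: [0.5503, -0.3485, 0.2864]
eef_pos: [0.5276, -0.2725, 0.2871]
force: [0.3, 0.0, 0.2]
gripper_force: 0.0
eef_pos: [0.5073, -0.1952, 0.287]
force: [0.9, 0.1, 1.3]
gripper_force: 0.0
t: 3.22
eef_pos: [0.4856, -0.1323, 0.2866]
ee_rot: [-3.141, -0.0, -2.799]
force: [-0.2, 0.3, -0.0]
width: 0.0878
gripper_force: 0.0
t: 3.6
eef_pos: [0.4836, -0.1323, 0.2039]
ee_rot: [3.14, -0.006, -2.8]
force: [0.4, -1.0, 1.2]
width: 0.0682
gripper_force: 0.0
[ 0.48358314 -0.13230822  0.2038834 ] [ 3.13985313 -0.00619707 -2.79961007]
[[371.6, 0.0, 322.3], [0.0, 371.6, 238.0], [0.0, 0.0, 1.0]] [[-0.0, -0.967, -0.255, 0.067], [1.0, -0.0, 0.001, -0.0], [-0.001, -0.255, 0.967, -0.158], [0.0, 0.0, 0.0, 1.0]]
```

View pics/w1.png

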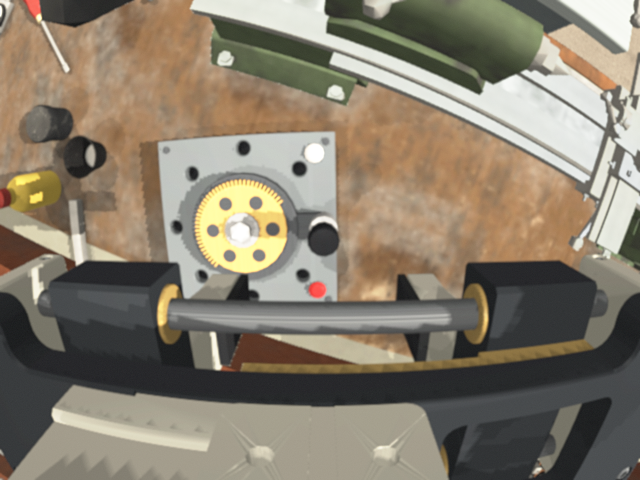

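The wrist view shows the knob at (322,236), the red stud at (317,290) and the white stud at (315,153). I'll refine from here.

```bash
cat >> h.py <<'E'
def wray(uv,z,s):
    i=cams.camera_info("wrist");K=np.array(i["camera_matrix"]);H=np.array(i["hand_eye"])
    p=(np.array(uv)-K[:2,2])/K[0,0];r=np.linalg.norm(p);d=np.r_[p/r*np.sin(r),np.cos(r)]
    R=Ro.from_euler("xyz",s["ee_rot"]).as_matrix()
    c=R@H[:3,3]+s["eef_pos"];d=R@H[:3,:3]@d;return c+d*(z-c[2])/d[2]
E
python3 - <<'E'
from h import *
s=arm.get_state();im=cams.grab_frame("wrist")
k,st=blob(im,(0,0,0),(180,255,50),(300,210,350,262));print("knob",k,st,wray(k,.087,s))
r,st=blob(im,(0,150,90),(8,255,255),(300,275,335,305));r=wray(r,.031,s);print("red",r)
w,st=blob(im,(0,0,190),(180,60,255),(298,138,330,168));w=wray(w,.031,s);print("white",w,np.linalg.norm(r-w))
d=(w-r)[:2]/np.linalg.norm(w-r);n=np.array([-d[1],d[0]]);m=(r+w)[:2]/2
for q in(1,-1):
    c=m+q*n*.06505;print("axis",c,"knob",m-q*n*.00695)
kk=m+ (-n if n[1]<0 else n)*.00695
R=Ro.from_euler("xyz",s["ee_rot"]).as_matrix()
print(s["eef_pos"],"tool delta to knob",R.T@(np.r_[kk,.065]-s["eef_pos"]))
E
```

```text
knob [321.0070922  226.53191489] [ 10  11  28  21 141] [ 0.48196726 -0.13452017  0.087     ]
red [ 0.55100255 -0.11356504  0.031     ]
white [ 0.4317675  -0.15841109  0.031     ] 0.12738981712594283
axis [ 0.5142851  -0.19687393] knob [ 0.48893836 -0.12948296]
axis [ 0.46848496 -0.07510219] knob [ 0.49383169 -0.14249316]
[ 0.48513478 -0.13232043  0.20616764] tool delta to knob [-0.00494684  0.00139397  0.14115384]
```

```bash
python3 -m handwheel '[[[-0.04,0.02,0.4,0,0,0,60],[-0.04,0.02,0.8,0,0,0,60],[-0.04,0.02,0.8,0,0,0,60]]]'|grep -E "pos|force:"
python3 -m handwheel '[[[0,0,0.4,0,0,0,60],[0,0,0.7,0,0,0,60],[0,0,0.95,0,0,0,60],[0,0,0.95,0,0,0,60],[0,0,0.95,0,0,0,60]]]'
python3 - <<'E'
from h import *
s=arm.get_state();print(s["eef_pos"])
cv2.imwrite("pics/c2.png",np.hstack([cv2.resize(cams.grab_frame("scene")[210:330,230:390],(400,300)),cv2.resize(cams.grab_frame("wrist"),(400,300))]))
E
```

```text
eef_pos: [0.4876, -0.1288, 0.1425]
force: [-0.1, -0.1, 0.2]
gripper_force: 0.0
t: 4.7
eef_pos: [0.4894, -0.1286, 0.0685]
ee_rot: [-3.14, 0.003, -2.797]
force: [-0.4, 0.4, -0.3]
width: 0.0668
gripper_force: 0.0
[ 0.48943986 -0.12856183  0.06854113]
```

View pics/c2.png

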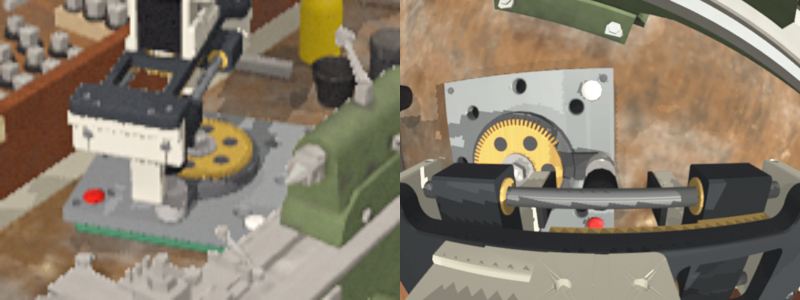

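The knob (wrist half, ~(602,178)) sits between the two fingers. Closing.

```bash
for i in 1 2; do python3 -m handwheel '[[[0,0,0.03,0,0,0,255],[0,0,0.03,0,0,0,255],[0,0,0.03,0,0,0,255],[0,0,0.03,0,0,0,255]]]' 40; done
```

```text
t: 5.3
eef_pos: [0.4878, -0.1285, 0.0642]
ee_rot: [-3.142, -0.0, -2.798]
force: [-0.6, -0.0, 0.7]
width: 0.0327
gripper_force: 0.0
t: 5.8
eef_pos: [0.489, -0.1292, 0.0627]
ee_rot: [-3.14, 0.002, -2.797]
force: [0.4, -5.3, 7.0]
width: 0.0237
gripper_force: 40.0
```

```bash
python3 -m handwheel '[[[0,0,-0.06,0,0,0,255],[0,0,-0.12,0,0,0,255],[0,0,-0.18,0,0,0,255],[0,0,-0.18,0,0,0,255],[0,0,-0.18,0,0,0,255]]]' 40
python3 - <<'E'
from h import *
cv2.imwrite("pics/c3.png",cv2.resize(cams.grab_frame("scene")[220:310,250:370],(640,480)))
E
```

```text
t: 6.42
eef_pos: [0.4882, -0.1294, 0.0757]
ee_rot: [-3.14, -0.0, -2.798]
force: [4.5, -7.9, -8.2]
width: 0.0234
gripper_force: 40.0
```

View pics/c3.png

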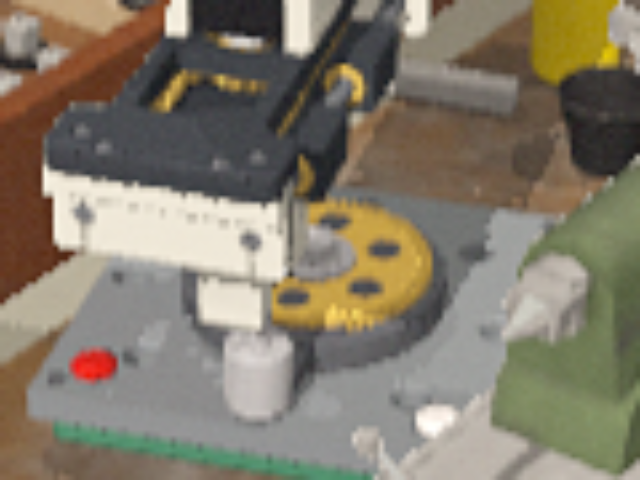

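The spring force reads 8 N down, so the plunger is up. I'll swing clockwise in three 15° steps, checking force between them.

```bash
python3 -m handwheel '[[[-0.078,-0.015,0,0,0,0.1745,255],[-0.156,-0.026,0,0,0,0.349,255],[-0.233,-0.043,0,0,0,0.5236,255],[-0.233,-0.043,0,0,0,0.5236,255]]]'
```

```text
t: 6.98
eef_pos: [0.5063, -0.1256, 0.0752]
ee_rot: [-3.141, -0.001, -3.059]
force: [1.3, -2.7, -8.2]
width: 0.0233
gripper_force: 40.0
```

```bash
for i in 1 2; do python3 -m handwheel '[[[-0.078,-0.003,0,0,0,0.1745,255],[-0.156,-0.014,0,0,0,0.349,255],[-0.233,-0.031,0,0,0,0.5236,255],[-0.233,-0.031,0,0,0,0.5236,255]]]'; done
python3 - <<'E'
from h import *
s=arm.get_state();im=cams.grab_frame("top");cv2.imwrite("pics/t4.png",np.hstack([cv2.resize(im[190:310,230:380],(400,320)),cv2.resize(cams.grab_frame("scene")[210:330,240:390],(400,320))]))
p=s["eef_pos"][:2]; c=np.array([.5135,-.1975]);v=p-c;print(p,np.linalg.norm(v),np.degrees(np.arctan2(v[1],v[0])),"red dist",np.linalg.norm(p-[.5502,-.1133]))
E
```

```text
t: 7.48
eef_pos: [0.5249, -0.1264, 0.0755]
ee_rot: [-3.142, -0.001, 2.964]
force: [1.4, -0.9, -8.4]
width: 0.0233
gripper_force: 40.0
t: 7.98
eef_pos: [0.5429, -0.1319, 0.0757]
ee_rot: [3.141, -0.001, 2.703]
force: [2.7, 0.8, -8.3]
width: 0.0235
gripper_force: 40.0
[ 0.54290693 -0.13193351] 0.07185911834603574 65.84350307408371 red dist 0.020009906551788508
```

View pics/t4.png

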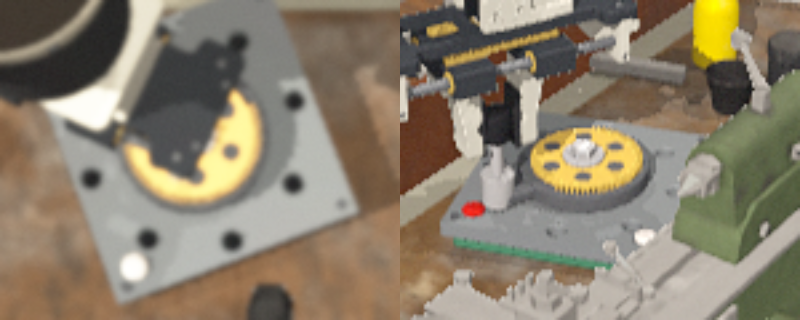

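The stage is at the red stud (knob 20.0 mm from it). Lowering with the grip still on, to feel whether the pin drops in.

```bash
python3 -m handwheel '[[[0,0,0.04,0,0,0,255],[0,0,0.08,0,0,0,255],[0,0,0.12,0,0,0,255],[0,0,0.16,0,0,0,255],[0,0,0.16,0,0,0,255]]]'
```

```text
t: 8.7
eef_pos: [0.5432, -0.1321, 0.0632]
ee_rot: [-3.142, -0.0, 2.7]
force: [0.9, 1.7, -6.0]
width: 0.0234
gripper_force: 40.0
```

The spring still pulls at 6 N with the plunger nearly down, so it is in the hole. Releasing.

```bash
python3 -m handwheel '[[[0,0,0,0,0,0,60],[0,0,0,0,0,0,60],[0,0,0,0,0,0,60],[0,0,0,0,0,0,60],[0,0,0,0,0,0,60]]]'
python3 -m handwheel '[[[0,0,-0.3,0,0,0,60],[0,0,-0.6,0,0,0,60],[0,0,-1,0,0,0,60]]]'|grep -E "pos|force:"
python3 -m handwheel '[[[0,0,-0.5,0,0,0,60],[0,0,-1,0,0,0,60],[0,0,-1,0,0,0,60]]]'|grep -E "pos|force:"
python3 - <<'E'
from h import *
s=arm.get_state();w=cams.grab_frame("wrist");sc=cams.grab_frame("scene")
r,_=blob(w,(0,150,90),(8,255,255),(220,100,480,300));print("red",r,wray(r,.031,s))
cv2.imwrite("pics/f5.png",np.hstack([cv2.resize(w,(400,300)),cv2.resize(sc[210:330,230:390],(400,300))]))
E
```

```text
t: 9.32
eef_pos: [0.5432, -0.1322, 0.0635]
ee_rot: [3.142, 0.0, 2.7]
force: [-0.4, -1.3, -0.2]
width: 0.065
gripper_force: 0.0
eef_pos: [0.5426, -0.1321, 0.1436]
force: [0.4, 0.2, -0.4]
gripper_force: 0.0
eef_pos: [0.545, -0.1323, 0.227]
force: [-0.1, 0.8, -1.4]
gripper_force: 0.0
red [341.84324324 208.17837838] [ 0.55091423 -0.11265422  0.031     ]
```

View pics/f5.png

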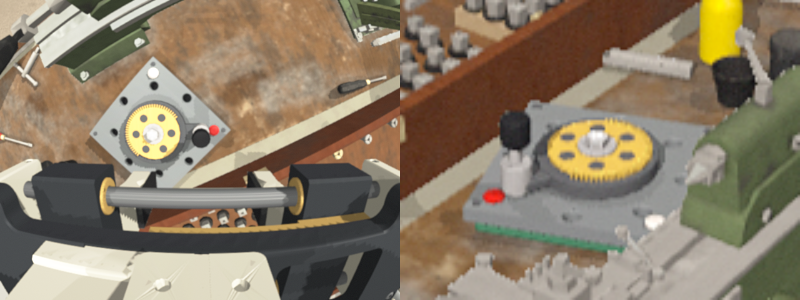

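The stage is beside the red stud. Last check: knob height (0.082 if home, 0.090 if standing on the plate).

```bash
python3 - <<'E'
from h import *
sc=cams.grab_frame("scene");k,s=blob(sc,(0,0,0),(180,255,60),(266,250,288,275));print(k,s)
i=cams.camera_info("scene")
def pr(X,R=np.array(i["R"])): return cv2.projectPoints(np.array([X]),cv2.Rodrigues(R)[0],np.array(i["t"]),np.array(i["camera_matrix"]),None)[0].ravel()
for z in(.082,.090):print(z,pr((.5425,-.1315,z)))
print("start ref: seen 298.05 271.56, predicted",pr((.4875,-.1295,.082)))
E
```

```text
[275.60759494 261.86708861] [  4   5  12  15 158]
0.082 [274.97000191 260.74161097]
0.09 [274.86029025 257.18794958]
start ref: seen 298.05 271.56, predicted [297.05347787 270.45262007]
```

The knob matches z = 0.082, with the same 1.1 px offset as at the start, so the plunger is home.

```bash
python3 -c "
from station import arm
print(arm.job_done())"
```

```text
the job is handed in; nothing more can be done
None
```

The stage is turned to the hole by the red stud with the plunger down and released, the gripper stayed clear of the bystanders, and the job is handed in; the hand-in returned no verdict.

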